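# Turn over an instrument cover against a bench stop

## Task

Turn the flat instrument cover over for inspection by pushing only: push it along the rubber mat against the curved stop until its front edge rides up and the cover leans there by itself, then reach behind the stop and push its raised edge back so that it tips over and lies flat on the mat with its hollow side up. Do not lift or carry the cover, and leave the two tubes, the screwdriver and the collar where they are.

Things in the scene. Friction and masses are not known exactly. Their poses are not given: they have to be found in the camera images.
- stop: Board fixed to the table: rubber mat (grippier than metal) 4 mm thick, 180 mm wide (y), x = -200 to +70 mm, with a curved, slippery white plastic stop 150 mm wide. Origin: middle of the stop's foot line, at table height (mat top z = 4). +x points along the mat into the stop, z up. The stop's face curves up from (x 0, z 4 mm) through (20, 24), (29, 40) to (35, 58). Behind it all is lower, ending at x = 70.
- stop_top (a point): Middle of the stop's top edge, x = 35, z = 58 mm in the stop's frame. A cover pushed along +x rides up the face; with its lower rear edge at the foot line it leans here about 57 degrees from level, hollow face to the stop, raised edge near x = 54, z = 88 mm, and stays when let go. Pushed back there past upright, it falls over onto the mat.
- cover: Shallow aluminium cover, 100 (x) by 110 (y) by 12 mm high, about 0.13 kg, lying on the mat before the stop, flat face up, hollow face down, one 110 mm side facing the stop within 12 degrees. Origin: centre of its open hollow face; z points from the hollow to the flat face: up at the start, down when turned over. Panel 3 mm thick, rim walls 5 mm thick, hollow 9 mm deep.
- corner0 (a point): Corner of the cover at x = -50 mm, y = -55 mm in the cover's frame, at half its thickness.
- corner1 (a point): Corner of the cover at x = -50 mm, y = 55 mm in the cover's frame, at half its thickness.
- corner2 (a point): Corner of the cover at x = 50 mm, y = -55 mm in the cover's frame, at half its thickness.
- corner3 (a point): Corner of the cover at x = 50 mm, y = 55 mm in the cover's frame, at half its thickness.
- tube_tall: White flanged tube standing on the table, 150 mm high, 68 mm across its flange; origin at the centre of its underside. Leave alone.
- tube_short: White flanged tube standing on the table, 110 mm high, 68 mm across its flange; origin at the centre of its underside. Leave alone.
- driver: Screwdriver lying on the table, handle to its -x; origin under its middle. Leave alone.
- collar: Steel collar lying flat on the table, 64 mm across, 22 mm high; origin at the centre of its underside. Leave alone.
Mind the look-alikes: they are no part of the job. Of the things like the cover, leave any that is orange; of the rest the smaller one is meant.

How it is judged:
By the outcome, as a careful person would: the job done as asked, in the order asked, and still so for the second after the job is handed in, with the robot touching nothing.
It also fails if it takes over 58 s, if anything falls off the work surface, if the arm or the gripper's body presses on something with over 40 N, if the wrist force passes 120 N, or if a joint passes its speed limit or range.

## Robot

A 6-joint arm with a two-finger parallel gripper is mounted at the origin on the work surface. World frame = base frame: x ahead of the robot, y to its left, z up, the work surface at z = 0. Lengths are in m, angles in rad, forces in N, time in s.
With the tool pointing down it reaches from about 0.25 to 0.8 m from the base axis. Payload 3.9 kg.
Tool frame: the origin (TCP) lies between the finger pads; the fingertips stand 17 mm ahead of it and the grasp point (between the pads) lies 2 mm behind it (env.tip_reach is the distance from the TCP to the fingertips, in m); y points along the fingers, x is the direction in which the jaws open and shut, and the axes are right-handed (so a half turn about y gives the same grasp; the last joint's range is limited). The gripper opens to 85 mm and grips with 20 to 120 N. Pads are 22 mm wide; open, the fingers measure 114 mm over their backs; the gripper's body (76 mm by 85 mm) begins 54 mm behind the grasp point. The pads swing forward as they close: fully open they stand 13 mm farther back than shut.
Start: joints at [-1.118, 0.26, -0.138, 1.173, 0, 1.571], TCP at [0.23, -0.472, 0.248] pointing down, gripper open.
Joint ranges: [-2.78, 2.78], [-0.83, 1.72], [-1.28, 1.37], [-1.9, 2.12], [-1.57, 1.48], [-3.14, 3.14]. Speed limits (rad/s): [2.57, 2.57, 3.14, 3.14, 3.14, 3.14].

## Interface

Orientations are given as a unit quaternion [x, y, z, w].
In Python, from station import env gives the robot as it stands. The module is installed in compiled form; this text tells all that it offers.
- The arm moves only by the tool play_rows, never from a script. Its argument "series" is a list of rows, each an object of numbers: "tx", "ty", "tz": the shift along the tool's x, y, z in m; "wx", "wy", "wz": the turn, a rotation vector about the tool's x, y, z in rad; "gripper": the opening, from 0 (shut) to 1 (fully open). In form: [{"tx": .., "ty": .., "tz": .., "wx": .., "wy": .., "wz": .., "gripper": ..}, ...]. A call has 1 to 5 rows; each row shifts and turns the pose as measured when the row begins, along the tool's axes as they then stand; what a row does not reach is not made up. A row lasts 1/10 s, in which the tool goes at most 50 mm and 8.59 degrees, less where a joint would pass 70% of its speed; a pose out of reach is approached as far as the arm can. A call with a gripper value outside its range is refused whole. The fingers move at their own pace and stop on an object; the grip force is fixed at half the most. Time passes only in rows, so rows that do not move let the fingers close. It gives the time, the measured TCP pose, the force and the opening at its end, in the units of the state.
- env.state(): the state, without advancing time (a new reading comes with each control period).
- env.get_image(name): name is "side" or "top" or "wrist"; returns a dict with "color" (384x512x3 uint8, red, green, blue), "z_map" (384x512 float32, m along the optical axis (not along the pixel's ray), 0 where there is no reading), "fovy" (degrees; the focal length in pixels is half the picture's height over the tangent of half this angle, whatever the lens; pixels are square), "cx", "cy" (the principal point, pixels), "R" (3x3) and "t" (3): a world point X has camera coordinates R X + t; the wrist camera has in their place "hand_eye" (4x4, takes a point from camera to tool coordinates, whose origin is the TCP and whose axes are the tool frame's). Camera axes: x right, y down, z forward; pixel columns grow to the right and rows downward; lengths in m; the calibration is good to about 2 mm. A picture is of the moment at which its call begins: read the wrist's pose just before it.
- env.sign_off(): hands the job in, once; it reports no verdict.
Trained networks look in a picture, given as the dict that the camera call returned (one of the last four; its "shot" number tells which), for a name from the list of things; names that differ only in an ending like _2 or _b are one class to them, and where a whole thing is asked for, a point or a joint stands for the part that bears it (a point fixed in the world has none). Each returns a list of dicts, best first, with "score" (0 to 1); they miss things now and then, are a little off and sometimes report something else, mostly with a low value. They report only what shows in the picture. A call takes as long as a camera call. They do not tell look-alikes from the thing itself.
- env.look_for(picture, query): "location" ([column, row] in pixels, amid what is visible of it).
- env.silhouettes(picture, query): "pixels" (384x512 bool, what is visible of it) and "location" ([column, row] in pixels, amid what is visible of it).
- env.mark_of(picture, query): "location" ([column, row] in pixels: a listed point, or the origin of a listed thing).
The state is a dict: "time": time; "qpos": joint angles; "dq": joint speeds; "tau": joint torques, N m; "tcp_pos": TCP position; "eef_rot": TCP orientation; "contact_force": force on the tool from outside, world axes, zero at the start; "moment": the same for the moment, N m; "width": finger opening in m.
Only numpy, scipy, OpenCV 4.12 (cv2) and the standard library are available. Lean on these libraries where they do the work, as an engineer would, in place of code of your own. Each camera call takes 0.05 s, during which the arm holds its last target.

## Working session

There is one attempt and no reset: what is moved stays moved. The work goes in short steps, Python scripts to look and compute and a tool call to move; the robot and the scene stay as the last step left them, time stands still between calls to the robot, and variables do not carry over. Pictures are saved under pics/ and viewed, and the job is handed in when it is done.

Besides the shell and the picture viewer there is one more tool, called after "Emit:" as name(argument=value, ...), one argument or row to a line, values as JSON. play_rows: Moves the arm, as the interface text tells. Its arguments: {"type":"object","properties":{"series":{"type":"array"}},"required":["series"]}

```bash
mkdir -p pics; cat > h.py <<'E'
from station import env
import numpy as np, cv2, pickle
def cam(n):
    s=env.state(); p=env.get_image(n); p['st']=s; return p
def save(p,f): cv2.imwrite('pics/'+f,p['color'][:,:,::-1])
def foc(p): return p['color'].shape[0]/2/np.tan(np.radians(p['fovy'])/2)
def world(p,uv,z=None):
    """depth based, or plane z"""
    f=foc(p);u,v=uv
    d=np.array([(u-p['cx'])/f,(v-p['cy'])/f,1.])
    R,t=np.array(p['R']),np.array(p['t'])
    C=-R.T@t; D=R.T@d
    if z is None:
        return C+D*p['z_map'][int(round(v)),int(round(u))]
    return C+D*(z-C[2])/D[2]
def cloud(p):
    f=foc(p);h,w=p['z_map'].shape
    u,v=np.meshgrid(np.arange(w),np.arange(h));Z=p['z_map']
    P=np.stack([(u-p['cx'])/f*Z,(v-p['cy'])/f*Z,Z],-1)
    R,t=np.array(p['R']),np.array(p['t'])
    return (P-t)@R
E
python3 - <<'E'
from h import *
print(env.state(), env.tip_reach)
for n in('top','side'):
    p=cam(n);save(p,n+'0.png');print(n,p['fovy'],p['cx'],p['cy'],p['R'],p['t'])
    for q in ['stop','stop_top','cover','corner0','corner1','corner2','corner3','tube_tall','tube_short','driver','collar']:
        for r in env.mark_of(p,q):
            print(q,r['score'],r['location'],world(p,r['location']) )
E
```

```text
{'time': 0.0, 'qpos': array([-1.11799663e+00,  2.60680663e-01, -1.39368593e-01,  1.17267218e+00,
       -7.05182399e-06,  1.57082184e+00]), 'dq': array([ 0.00090772, -0.00108674, -0.00180063, -0.00106384,  0.00052915,
        0.00099542]), 'tau': array([-4.73349646e-04, -4.05677855e+01,  2.53922224e+01,  1.89791189e-02,
       -7.95139954e-05, -7.88234246e-06]), 'tcp_pos': array([ 0.22939976, -0.4715234 ,  0.24746679]), 'eef_rot': array([-0.59911187,  0.37559089, -0.37443418,  0.59982955]), 'contact_force': array([-0.27993173, -0.01840564,  0.33597041]), 'moment': array([-0.00025597, -0.01336409,  0.01144089]), 'width': 0.08550102650605447} 0.017
top 50.08477515381564 252.0420157352166 191.43176404176063 [[ 0.03771026 -0.99928495  0.00274461]
 [-0.97944661 -0.03750595 -0.19818589]
 [ 0.19814711  0.00478544 -0.98016061]] [-0.07699197  0.5512201   1.13359448]
stop 0.64 [382.9, 258.2] [ 0.37970676 -0.44700483  0.00073556]
stop 0.63 [225.3, 192.5] [0.55778554 0.02479758 0.00375487]
stop_top 0.95 [211.3, 188.6] [0.55852721 0.06271186 0.05072923]
cover 0.8 [260.2, 205.9] [ 0.51873006 -0.08
[... 6561 characters left out ...]
 [ 0.23681389 -0.13142597  0.00310714]
corner3 0.64 [352.9, 202.7] [ 9.01554488e-01 -8.77891146e-02 -8.42385460e-04]
corner3 0.57 [261.2, 199.5] [ 0.59124877 -0.03953984  0.01226284]
tube_tall 0.96 [190.2, 146.4] [0.3726688  0.30050439 0.02181211]
tube_short 0.81 [226.6, 135.5] [0.52206591 0.3626794  0.01740522]
driver 0.71 [267.9, 275.0] [ 0.55164233 -0.36952843  0.01296981]
driver 0.51 [225.5, 198.1] [ 0.47340999 -0.00106914  0.00094906]
driver 0.47 [247.4, 169.7] [ 0.57371563  0.15174975 -0.00226252]
collar 0.59 [227.7, 195.6] [0.48239967 0.00963863 0.00213394]
collar 0.53 [218.5, 307.2] [ 0.40032315 -0.44779754 -0.002501  ]
collar 0.42 [266.0, 279.0] [ 0.5460788  -0.37186657 -0.00082384]
```

```bash
python3 - <<'E'
import cv2
a=cv2.imread('pics/top0.png');cv2.imwrite('pics/topc.png',cv2.resize(a[70:330,80:410],None,fx=2.3,fy=2.3,interpolation=cv2.INTER_CUBIC))
a=cv2.imread('pics/side0.png');cv2.imwrite('pics/sidec.png',cv2.resize(a[80:340,120:410],None,fx=2.3,fy=2.3,interpolation=cv2.INTER_CUBIC))
E
```

```text
(no output)
```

View pics/topc.png

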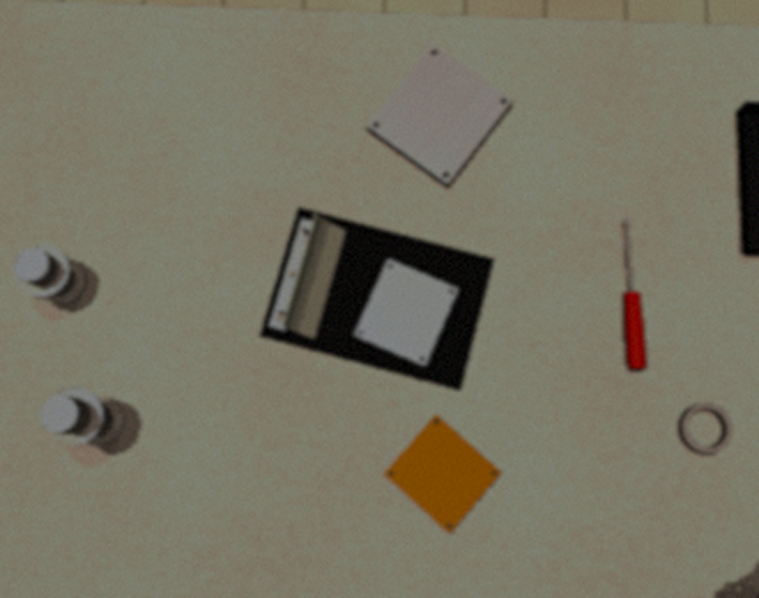

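View pics/sidec.png

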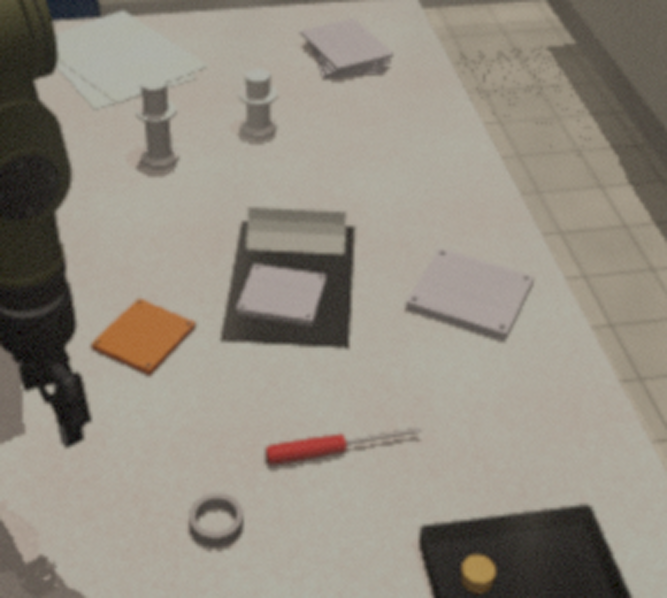

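Cover candidates in the top image: orange at (273,277), large grey at (272,120), and small grey on the mat at (260,206). The one on the mat is meant, being not orange and the smaller grey. Next I measure the mat and cover poses, with an enlarged crop to confirm.

```bash
cat > meas.py <<'E'
from h import *
def silh(p,uv0,q='cover'):
    best=None
    for r in env.silhouettes(p,q):
        d=np.hypot(*(np.array(r['location'])-uv0))
        if d<25 and (best is None or d<best[0]): best=(d,r)
    return best[1] if best else None
E
python3 - <<'E'
from meas import *
p=cam('top')
g=cv2.cvtColor(p['color'],cv2.COLOR_RGB2GRAY)
m=(g<45).astype(np.uint8); m[:150]=0;m[250:]=0;m[:,:180]=0;m[:,310:]=0
n,l,s,c=cv2.connectedComponentsWithStats(m); k=1+np.argmax(s[1:,4]); m=(l==k).astype(np.uint8)
cs,_=cv2.findContours(m,cv2.RETR_EXTERNAL,cv2.CHAIN_APPROX_NONE); pts=max(cs,key=len)[:,0,:]
W=np.array([world(p,(u,v),0.004)[:2] for u,v in pts]).astype(np.float32)
hull=cv2.convexHull(W)
mr=cv2.minAreaRect(hull);print('mat',mr);print(cv2.boxPoints(mr))
r=silh(p,(260,206));print(r['score'])
cs,_=cv2.findContours(r['pixels'].astype(np.uint8),cv2.RETR_EXTERNAL,cv2.CHAIN_APPROX_NONE); pts=max(cs,key=len)[:,0,:]
W=np.array([world(p,(u,v),0.016)[:2] for u,v in pts]).astype(np.float32)
mr=cv2.minAreaRect(cv2.convexHull(W));print('cover',mr);print(cv2.boxPoints(mr))
for sel in ['big']:
    r=silh(p,(272,120))
    if r:
        cs,_=cv2.findContours(r['pixels'].astype(np.uint8),cv2.RETR_EXTERNAL,cv2.CHAIN_APPROX_NONE); pts=max(cs,key=len)[:,0,:]
        W=np.array([world(p,(u,v),0.014)[:2] for u,v in pts]).astype(np.float32)
        print('big',cv2.minAreaRect(cv2.convexHull(W)))
a=p['color'][150:250,180:310,::-1];cv2.imwrite('pics/crop1.png',cv2.resize(a,None,fx=6,fy=6,interpolation=cv2.INTER_CUBIC))
E
```

```text
mat ((0.5407493710517883, -0.031792283058166504), (0.26531657576560974, 0.17603574693202972), 76.9122314453125)
[[ 0.42497823 -0.14107363]
 [ 0.5964413  -0.18093576]
 [ 0.6565205   0.07748906]
 [ 0.4850574   0.11735119]]
0.93
cover ((0.5195116996765137, -0.07143258303403854), (0.09901978820562363, 0.10970359295606613), 68.12223815917969)
[[ 0.45016152 -0.09693752]
 [ 0.55196434 -0.13781612]
 [ 0.5888619  -0.04592764]
 [ 0.48705906 -0.00504905]]
big ((0.7920507788658142, -0.10727924108505249), (0.140030637383461, 0.1564657986164093), 55.23759078979492)
```

View pics/crop1.png

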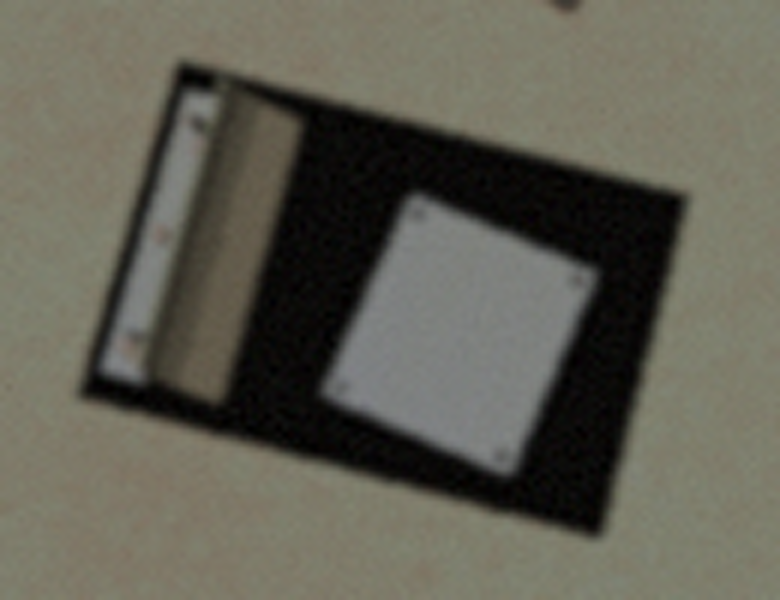

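```bash
cat > plan.py <<'E'
from h import *
from scipy.spatial.transform import Rotation as Ro
A=np.radians(76.9); u=np.array([np.cos(A),np.sin(A),0]); v=np.array([-np.sin(A),np.cos(A),0])
O=np.array([0.5554,0.0315,0])
def tos(P): d=np.array(P)-O; return np.array([d@u,d@v,d[2]])
def tow(s): return O+u*s[0]+v*s[1]+np.array([0,0,s[2]])
def info():
    s=env.state();R=Ro.from_quat(s['eef_rot']).as_matrix()
    print('t',round(s['time'],2),'tcp_s(mm)',(tos(s['tcp_pos'])*1000).round(1),'F',s['contact_force'].round(1),'w',round(s['width'],4),'q',s['qpos'].round(2))
    return s,R
def goto(ps,Rt=None):
    s,R=info()
    d=R.T@(tow(np.array(ps)/1000.)-s['tcp_pos']); print('shift tool',d.round(4))
    if Rt is not None: print('rotvec tool',Ro.from_matrix(R.T@Rt).as_rotvec().round(4), 'deg',np.degrees(np.linalg.norm(Ro.from_matrix(R.T@Rt).as_rotvec())).round(2))
def Rdown(sx,lean=0,yaw=0):
    """tool y down, tool x = sx*v ; lean (deg) tilts"""
    y=np.array([0,0,-1.]);x=sx*v; z=np.cross(x,y)
    R=np.column_stack([x,y,z])
    return Ro.from_rotvec(np.radians(yaw)*np.array([0,0,1])).as_matrix()@Ro.from_rotvec(np.radians(lean)*v).as_matrix()@R
E
python3 - <<'E'
from plan import *
s,R=info();print(R.round(3))
for sx in(1,-1): goto((-200,12,60),Rdown(sx))
p=cam('wrist');save(p,'w0.png');print(p['hand_eye'].round(3),p['fovy'])
f=foc(p)
Z=p['z_map'];print(Z[::48,::64].round(2))
E
```

```text
t 1.35 tcp_s(mm) [-564.3  203.1  248.3] F [ 0.5 -0.8 -0.3] w 0.0854 q [-1.12  0.26 -0.14  1.17  0.    1.57]
[[ 0.437 -0.     0.899]
 [-0.899  0.     0.437]
 [-0.    -1.     0.   ]]
t 1.35 tcp_s(mm) [-564.3  203.1  248.3] F [ 0.5 -0.8 -0.3] w 0.0854 q [-1.12  0.26 -0.14  1.17  0.    1.57]
shift tool [-0.1626  0.1883  0.3779]
rotvec tool [ 0.      2.2522 -0.    ] deg 129.04
t 1.35 tcp_s(mm) [-564.3  203.1  248.3] F [ 0.5 -0.8 -0.3] w 0.0854 q [-1.12  0.26 -0.14  1.17  0.    1.57]
shift tool [-0.1626  0.1883  0.3779]
rotvec tool [-0.     -0.8894 -0.    ] deg 50.96
[[ 1.    -0.001  0.    -0.   ]
 [-0.001 -0.326  0.946 -0.126]
 [-0.    -0.946 -0.326  0.084]
 [ 0.     0.     0.     1.   ]] 71.41983335940436
[[0.31 0.31 0.32 0.32 0.32 0.32 0.32 0.31]
 [0.33 0.33 0.33 0.33 0.33 0.31 0.33 0.33]
 [0.35 0.35 0.35 0.35 0.35 0.35 0.35 0.35]
 [0.37 0.37 0.37 0.37 0.37 0.37 0.37 0.37]
 [0.39 0.39 0.39 0.39 0.39 0.39 0.39 0.4 ]
 [0.42 0.42 0.42 0.42 0.42 0.42 0.42 0.42]
 [0.45 0.45 0.12 0.45 0.45 0.45 0.12 1.16]
 [1.19 0.09 0.08 0.47 0.46 0.48 0.08 0.09]]
```

View pics/w0.png

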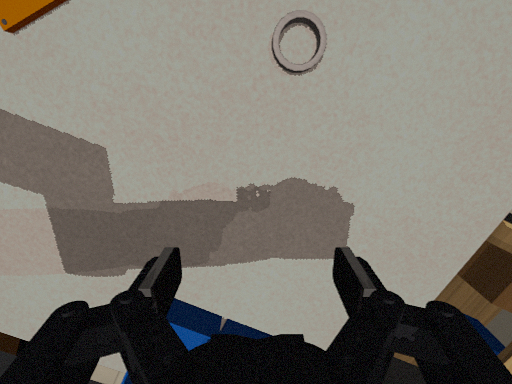

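```bash
python3 - <<'E'
from plan import *
p=cam('wrist');f=foc(p);Z=p['z_map'];h,w=Z.shape
uu,vv=np.meshgrid(np.arange(w),np.arange(h))
P=np.stack([(uu-p['cx'])/f*Z,(vv-p['cy'])/f*Z,Z],-1);H=np.array(p['hand_eye']);T=P@H[:3,:3].T+H[:3,3]
m=(Z>0.03)&(Z<0.2)&(vv>230)&(vv<330)
t=T[m];print(np.percentile(t[:,1],[50,90,99,99.9,100]).round(4))
k=t[:,1]>np.percentile(t[:,1],97);print(t[k].min(0).round(4),t[k].max(0).round(4))
goto((-200,12,60),Rdown(-1,yaw=-8))
E
```

```text
[-0.0436 -0.0111  0.0007  0.0033  0.0047]
[-0.0495 -0.0027 -0.0117] [0.0492 0.0047 0.0114]
t 1.45 tcp_s(mm) [-564.3  203.1  248.3] F [1.1 0.2 0.6] w 0.0856 q [-1.12  0.26 -0.14  1.17  0.    1.57]
shift tool [-0.1625  0.1883  0.3779]
rotvec tool [-0.000e+00 -7.497e-01 -1.000e-04] deg 42.95
```

Emit:
play_rows(
  series=[
    {"wy":-0.148,"gripper":0.45},
    {"wy":-0.148,"gripper":0.45},
    {"wy":-0.148,"gripper":0.45},
    {"wy":-0.148,"gripper":0.45},
    {"wy":-0.148,"gripper":0.45},
  ],
)

```text
schema error: expected keys tx, ty, tz, wx, wy, wz, gripper
```

```bash
python3 - <<'E'
from plan import *
goto((-215,12,120),Rdown(-1,lean=-12))
goto((-215,12,120),Rdown(-1,lean=12))
R=Rdown(-1,lean=-12);print(R@[0,1,0]@u, 'approach dir along u')
E
```

```text
t 1.45 tcp_s(mm) [-564.3  203.1  248.3] F [1.1 0.2 0.6] w 0.0856 q [-1.12  0.26 -0.14  1.17  0.    1.57]
shift tool [-0.1509  0.1283  0.3684]
rotvec tool [ 0.1954 -0.886   0.0931] deg 52.26
t 1.45 tcp_s(mm) [-564.3  203.1  248.3] F [1.1 0.2 0.6] w 0.0856 q [-1.12  0.26 -0.14  1.17  0.    1.57]
shift tool [-0.1509  0.1283  0.3684]
rotvec tool [-0.1955 -0.886  -0.0932] deg 52.26
0.20791169081775931 approach dir along u
```

Emit:
play_rows(
  series=[
    {"tx":0,"ty":0,"tz":0,"wx":0,"wy":-0.148,"wz":0,"gripper":0.45},
    {"tx":0,"ty":0,"tz":0,"wx":0,"wy":-0.148,"wz":0,"gripper":0.45},
    {"tx":0,"ty":0,"tz":0,"wx":0,"wy":-0.148,"wz":0,"gripper":0.45},
    {"tx":0,"ty":0,"tz":0,"wx":0,"wy":-0.148,"wz":0,"gripper":0.45},
    {"tx":0,"ty":0,"tz":0,"wx":0,"wy":-0.148,"wz":0,"gripper":0.45},
  ],
)

```text
time: 1.95
tcp_pos: [0.2297, -0.4721, 0.2483]
eef_rot: [-0.695, 0.128, -0.128, 0.695]
contact_force: [0.2, 0.4, 0.0]
width: 0.0384
```

```bash
python3 - <<'E'
from plan import *
goto((-215,12,120),Rdown(-1,lean=-12))
E
```

```text
t 1.95 tcp_s(mm) [-564.3  203.1  248.3] F [0.2 0.4 0. ] w 0.0384 q [-1.12  0.26 -0.14  1.17  0.    0.82]
shift tool [0.1423 0.1283 0.3719]
rotvec tool [ 0.2091 -0.1347  0.0142] deg 14.27
```

Emit:
play_rows(
  series=[
    {"tx":0.014,"ty":0,"tz":0.04,"wx":0,"wy":-0.135,"wz":0,"gripper":0.45},
    {"tx":0.024,"ty":0,"tz":0.042,"wx":0,"wy":0,"wz":0,"gripper":0.45},
    {"tx":0.024,"ty":0,"tz":0.042,"wx":0,"wy":0,"wz":0,"gripper":0.45},
    {"tx":0.024,"ty":0,"tz":0.042,"wx":0,"wy":0,"wz":0,"gripper":0.45},
    {"tx":0.024,"ty":0,"tz":0.042,"wx":0,"wy":0,"wz":0,"gripper":0.45},
  ],
)

```text
time: 2.45
tcp_pos: [0.3901, -0.2979, 0.248]
eef_rot: [0.704, -0.082, 0.083, -0.701]
contact_force: [0.6, -0.0, 0.7]
width: 0.0385
```

```bash
python3 - <<'E'
from plan import *
goto((-215,12,120),Rdown(-1,lean=-12))
E
```

```text
t 2.45 tcp_s(mm) [-358.3   86.3  248. ] F [ 0.6 -0.   0.7] w 0.0385 q [-0.65  0.2  -0.22  1.15 -0.    1.15]
shift tool [0.0732 0.1276 0.1442]
rotvec tool [ 0.2133 -0.0051  0.0028] deg 12.22
```

Emit:
play_rows(
  series=[
    {"tx":0.024,"ty":0,"tz":0.042,"wx":0.107,"wy":0,"wz":0,"gripper":0.45},
    {"tx":0.024,"ty":0,"tz":0.042,"wx":0.107,"wy":0,"wz":0,"gripper":0.45},
    {"tx":0.024,"ty":0,"tz":0.035,"wx":0,"wy":0,"wz":0,"gripper":0.45},
    {"tx":0,"ty":0,"tz":0,"wx":0,"wy":0,"wz":0,"gripper":0.45},
  ],
)

```text
time: 2.85
tcp_pos: [0.4926, -0.1918, 0.2608]
eef_rot: [-0.622, 0.069, -0.089, 0.775]
contact_force: [-0.1, 0.2, -0.6]
width: 0.0383
```

```bash
python3 - <<'E'
from plan import *
goto((-215,12,60),Rdown(-1,lean=-12))
p=cam('wrist');save(p,'w1.png');f=foc(p);Z=p['z_map'];h,w=Z.shape
uu,vv=np.meshgrid(np.arange(w),np.arange(h))
P=np.stack([(uu-p['cx'])/f*Z,(vv-p['cy'])/f*Z,Z],-1);H=np.array(p['hand_eye']);T=P@H[:3,:3].T+H[:3,3]
m=(Z>0.03)&(Z<0.18)&(vv>180)&(vv<330)
t=T[m];print(np.percentile(t[:,1],[50,90,99,99.9,100]).round(4))
k=t[:,1]>np.percentile(t[:,1],97);print(t[k].min(0).round(4),t[k].max(0).round(4))
E
```

```text
t 2.85 tcp_s(mm) [-231.7   10.6  260.8] F [-0.1  0.2 -0.6] w 0.0383 q [-0.49  0.3  -0.07  1.26  0.21  1.3 ]
shift tool [-0.0021  0.1996 -0.0274]
rotvec tool [-0.0103  0.0041  0.0031] deg 0.66
[-0.0394 -0.0091  0.0093  0.0145  0.0162]
[-0.0328  0.0045 -0.0113] [0.0323 0.0162 0.0118]
```

View pics/w1.png

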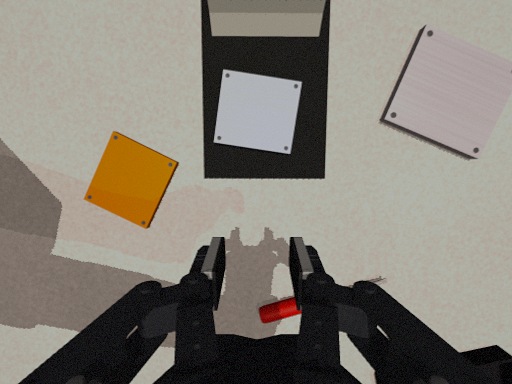

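```bash
cat >> plan.py <<'E'
def wcam():
    p=cam('wrist');s=p['st'];H=np.array(p['hand_eye']);Rt=Ro.from_quat(s['eef_rot']).as_matrix()
    Rc=Rt@H[:3,:3]; C=Rt@H[:3,3]+s['tcp_pos']  # cam->world
    p['R']=Rc.T;p['t']=-Rc.T@C; return p
E
python3 - <<'E'
from plan import *
p=wcam()
g=cv2.cvtColor(p['color'],cv2.COLOR_RGB2GRAY)
m=(g<40).astype(np.uint8)
cv2.floodFill(m,None,(210,150),2); m=(m==2)
pts=np.argwhere(m)[:,::-1]
W=np.array([world(p,q,0.004) for q in pts]);S=np.array([tos(w) for w in W])*1000
print(S.min(0),S.max(0),len(S))
# side edges as function of x
for a in range(-195,-20,25):
    k=abs(S[:,0]-a)<3; print(a,S[k,1].min().round(1),S[k,1].max().round(1))
for b in range(-80,81,40):
    k=abs(S[:,1]-b)<3; print(b,S[k,0].min().round(1),S[k,0].max().round(1))
for r in env.silhouettes(p,'cover'):
    if abs(r['location'][0]-258)<30:
        cs,_=cv2.findContours(r['pixels'].astype(np.uint8),cv2.RETR_EXTERNAL,cv2.CHAIN_APPROX_NONE)
        Q=np.array([tos(world(p,q,0.016))[:2]*1000 for q in max(cs,key=len)[:,0,:]]).astype(np.float32)
        print(cv2.minAreaRect(Q));print(cv2.boxPoints(cv2.minAreaRect(Q)))
E
```

```text
[-196.59369038  -90.22132865    4.        ] [46.42270157 87.85891417  4.        ] 11865
-195 -89.0 87.5
-170 -89.8 87.0
-145 -89.0 86.5
-120 -89.7 87.5
-95 -88.9 87.0
-70 -89.6 87.9
-45 -90.2 87.4
-80 -196.4 33.5
-40 -196.4 0.8
0 -196.5 0.7
40 -195.1 0.6
80 -195.2 46.1
((-104.37067413330078, 10.327873229980469), (109.89252471923828, 100.99227905273438), 81.83926391601562)
[[-162.15512   -36.89403 ]
 [ -62.185528  -51.229946]
 [ -46.586227   57.549778]
 [-146.55582    71.8857  ]]
```

```bash
sed -i 's/^def tos/O=O+0.002*u-0.001*v\ndef tos/' plan.py; python3 - <<'E'
from plan import *
goto((-205,10,60),Rdown(-1,lean=-4))
E
```

```text
t 3.0 tcp_s(mm) [-236.9   15.   259.8] F [-1.1 -0.   0.6] w 0.0387 q [-0.5   0.3  -0.08  1.26  0.21  1.3 ]
shift tool [ 0.005  0.202 -0.012]
rotvec tool [-0.1482 -0.001  -0.0003] deg 8.49
```

Emit:
play_rows(
  series=[
    {"tx":0,"ty":0.045,"tz":0,"wx":-0.147,"wy":0,"wz":0,"gripper":0.45},
    {"tx":0,"ty":0.045,"tz":0,"wx":0,"wy":0,"wz":0,"gripper":0.45},
    {"tx":0,"ty":0.045,"tz":0,"wx":0,"wy":0,"wz":0,"gripper":0.45},
    {"tx":0,"ty":0,"tz":0,"wx":0,"wy":0,"wz":0,"gripper":0.45},
  ],
)

```text
time: 3.4
tcp_pos: [0.4902, -0.1836, 0.1247]
eef_rot: [-0.68, 0.08, -0.088, 0.723]
contact_force: [-0.9, 0.7, 0.3]
width: 0.0384
```

```bash
python3 - <<'E'
from plan import *
goto((-203,10,21.5),Rdown(-1,lean=-4))
E
```

```text
t 3.4 tcp_s(mm) [-226.3   15.8  124.7] F [-0.9  0.7  0.3] w 0.0384 q [-0.39  0.35 -0.36  0.87  0.06  1.41]
shift tool [0.0051 0.1044 0.0168]
rotvec tool [ 0.0075 -0.0088  0.005 ] deg 0.72
```

Emit:
play_rows(
  series=[
    {"tx":0.003,"ty":0.045,"tz":0.006,"wx":0.007,"wy":-0.008,"wz":0.004,"gripper":0.45},
    {"tx":0.002,"ty":0.04,"tz":0.006,"wx":0,"wy":0,"wz":0,"gripper":0.45},
    {"tx":0,"ty":0.01,"tz":0,"wx":0,"wy":0,"wz":0,"gripper":0.45},
    {"tx":0,"ty":0,"tz":0,"wx":0,"wy":0,"wz":0,"gripper":0.45},
  ],
)

```text
time: 3.8
tcp_pos: [0.5019, -0.1732, 0.036]
eef_rot: [-0.679, 0.077, -0.089, 0.725]
contact_force: [0.2, -0.5, 0.1]
width: 0.0386
```

```bash
python3 - <<'E'
from plan import *
goto((-203,10,21.5),Rdown(-1,lean=-4))
p=wcam();save(p,'w2.png')
E
```

```text
t 3.8 tcp_s(mm) [-213.5    6.7   36. ] F [ 0.2 -0.5  0.1] w 0.0386 q [-0.37  0.45 -0.46  0.66  0.07  1.44]
shift tool [-0.0035  0.0152  0.0095]
rotvec tool [ 0.003  -0.0073  0.0093] deg 0.7
```

View pics/w2.png

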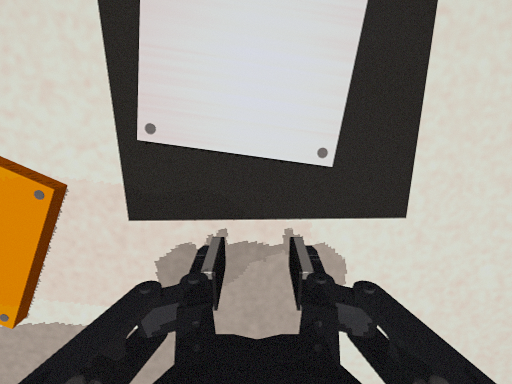

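Emit:
play_rows(
  series=[
    {"tx":-0.006,"ty":0.0145,"tz":0.006,"wx":0.003,"wy":-0.007,"wz":0.009,"gripper":0.45},
    {"tx":0,"ty":0,"tz":0.01,"wx":0,"wy":0,"wz":0,"gripper":0.45},
    {"tx":0,"ty":0,"tz":0.01,"wx":0,"wy":0,"wz":0,"gripper":0.45},
    {"tx":0,"ty":0,"tz":0,"wx":0,"wy":0,"wz":0,"gripper":0.45},
  ],
)

```text
time: 4.25
tcp_pos: [0.507, -0.1466, 0.0293]
eef_rot: [-0.678, 0.075, -0.088, 0.726]
contact_force: [-0.5, 0.5, 0.4]
width: 0.0386
```

```bash
python3 - <<'E'
from plan import *
goto((-140,12,21.5),Rdown(-1,lean=-4))
E
```

```text
t 4.25 tcp_s(mm) [-186.5    7.8   29.3] F [-0.5  0.5  0.4] w 0.0386 q [-0.32  0.45 -0.48  0.63  0.07  1.48]
shift tool [-0.0044  0.0109  0.0458]
rotvec tool [ 0.0009 -0.0016  0.0112] deg 0.65
```

Emit:
play_rows(
  series=[
    {"tx":-0.004,"ty":0.008,"tz":0,"wx":0,"wy":0,"wz":0.01,"gripper":0.45},
    {"tx":0,"ty":0,"tz":0,"wx":0,"wy":0,"wz":0,"gripper":0.45},
  ],
)

```text
time: 4.45
tcp_pos: [0.5039, -0.1446, 0.0219]
eef_rot: [-0.678, 0.077, -0.084, 0.726]
contact_force: [-0.5, 0.3, 1.0]
width: 0.0384
```

```bash
python3 - <<'E'
from plan import *
goto((-140,12,21.5),Rdown(-1,lean=-4))
E
```

```text
t 4.45 tcp_s(mm) [-185.2   11.2   21.9] F [-0.5  0.3  1. ] w 0.0384 q [-0.32  0.46 -0.49  0.62  0.07  1.48]
shift tool [-0.0008  0.0034  0.045 ]
rotvec tool [0.0014 0.0002 0.0024] deg 0.16
```

Emit:
play_rows(
  series=[
    {"tx":0,"ty":0.0007,"tz":0.01,"wx":0,"wy":0,"wz":0,"gripper":0.45},
    {"tx":0,"ty":0.0007,"tz":0.01,"wx":0,"wy":0,"wz":0,"gripper":0.45},
    {"tx":0,"ty":0.0007,"tz":0.01,"wx":0,"wy":0,"wz":0,"gripper":0.45},
    {"tx":0,"ty":0.0007,"tz":0.01,"wx":0,"wy":0,"wz":0,"gripper":0.45},
    {"tx":0,"ty":0.0007,"tz":0.01,"wx":0,"wy":0,"wz":0,"gripper":0.45},
  ],
)

```text
time: 4.95
tcp_pos: [0.5164, -0.0936, 0.0216]
eef_rot: [-0.679, 0.078, -0.085, 0.725]
contact_force: [-0.8, -1.1, 0.9]
width: 0.0385
```

```bash
python3 - <<'E'
from plan import *
goto((-100,12,21.5),Rdown(-1,lean=-4))
p=wcam();save(p,'w3.png')
E
```

```text
t 4.95 tcp_s(mm) [-132.7   10.6   21.6] F [-0.8 -1.1  0.9] w 0.0385 q [-0.22  0.46 -0.5   0.61  0.07  1.58]
shift tool [-0.0014  0.0023  0.0326]
rotvec tool [ 0.0032 -0.0021  0.0032] deg 0.28
```

View pics/w3.png

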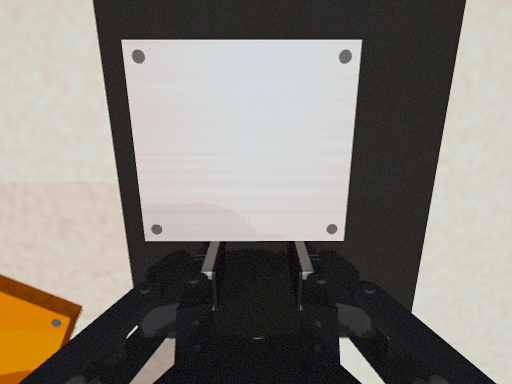

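```bash
python3 - <<'E'
from plan import *
p=wcam()
g=cv2.cvtColor(p['color'],cv2.COLOR_RGB2GRAY)
for row in (60,140,220):
    l=g[row].astype(int)
    e=[c for c in range(60,480) if abs(l[c+2]-l[c-2])>60]
    print(row,[(c,(tos(world(p,(c,row),0.004 if i in(0,) else .016))*1000).round(1)[:2].tolist()) for i,c in enumerate(e)][::2])
    print('mat L',tos(world(p,(e[0],row),.004))*1000,'R',tos(world(p,(e[-1],row),.004))*1000)
p=cam('top')
for r in env.silhouettes(p,'cover'):
    print(r['location'],r['score'])
    cs,_=cv2.findContours(r['pixels'].astype(np.uint8),cv2.RETR_EXTERNAL,cv2.CHAIN_APPROX_NONE)
    Q=np.array([tos(world(p,q,0.016))[:2]*1000 for q in max(cs,key=len)[:,0,:]]).astype(np.float32)
    print(cv2.minAreaRect(Q))
E
```

```text
60 [(100, [-25.5, 90.2]), (102, [-27.9, 82.9]), (122, [-27.9, 73.6]), (124, [-27.9, 72.6]), (133, [-27.9, 68.4]), (135, [-27.9, 67.5]), (142, [-28.0, 64.2]), (144, [-28.0, 63.3]), (338, [-28.0, -27.2]), (340, [-28.0, -28.2]), (348, [-28.0, -31.9]), (350, [-28.0, -32.8]), (358, [-28.0, -36.6]), (360, [-28.0, -37.5]), (362, [-28.0, -38.5]), (455, [-28.0, -82.0]), (457, [-28.0, -82.9])]
mat L [-25.46767144  90.18100962   4.        ] R [-25.58610299 -91.18450117   4.        ]
140 [(111, [-65.3, 90.3]), (113, [-64.6, 82.9]), (131, [-64.6, 73.9]), (133, [-64.6, 72.9]), (135, [-64.6, 71.9]), (352, [-64.7, -37.1]), (354, [-64.7, -38.2]), (441, [-64.8, -82.0]), (443, [-64.8, -83.0])]
mat L [-65.30176536  90.3092998    4.        ] R [-65.54609164 -91.26694146   4.        ]
220 [(122, [-111.7, 90.5]), (124, [-107.3, 83.0]), (141, [-107.3, 73.7]), (143, [-107.3, 72.7]), (344, [-107.5, -36.7]), (346, [-107.5, -37.8]), (426, [-107.6, -81.5]), (428, [-107.6, -82.6])]
mat L [-111.73991967   90.45885911    4.        ] R [-112.13138186  -91.36305022    4.        ]
[239.1, 201.4] 0.93
((-50.08335494995117, 18.340312957763672), (110.01554107666016, 53.241703033447266), 87.70357513427734)
[272.4, 116.9] 0.77
((-82.95891571044922, -260.66473388671875), (154.71946716308594, 138.17283630371094), 68.33759307861328)
```

Emit:
play_rows(
  series=[
    {"tx":0,"ty":0,"tz":-0.015,"wx":0,"wy":0,"wz":0,"gripper":0.45},
    {"tx":0,"ty":-0.04,"tz":0,"wx":0,"wy":0,"wz":0,"gripper":0.45},
    {"tx":-0.045,"ty":0,"tz":0.02,"wx":0,"wy":0,"wz":0,"gripper":0.45},
    {"tx":-0.045,"ty":0,"tz":0.03,"wx":0,"wy":0,"wz":0,"gripper":0.45},
    {"tx":-0.03,"ty":0,"tz":0.025,"wx":0,"wy":0,"wz":0,"gripper":0.45},
  ],
)

```text
time: 5.65
tcp_pos: [0.4192, -0.0194, 0.0667]
eef_rot: [-0.679, 0.077, -0.092, 0.724]
contact_force: [0.4, -0.3, -0.2]
width: 0.0391
```

```bash
python3 - <<'E'
from plan import *
goto((-70,122,22),Rdown(-1,lean=-4))
E
```

```text
t 5.65 tcp_s(mm) [-82.4 122.1  66.7] F [ 0.4 -0.3 -0.2] w 0.0391 q [-0.09  0.24 -0.71  0.6   0.06  1.72]
shift tool [-0.0006  0.0454  0.0095]
rotvec tool [ 0.0047 -0.0108  0.0132] deg 1.01
```

Emit:
play_rows(
  series=[
    {"tx":0,"ty":0.04,"tz":0.009,"wx":0.004,"wy":-0.01,"wz":0.013,"gripper":0.45},
    {"tx":0,"ty":0.004,"tz":0,"wx":0,"wy":0,"wz":0,"gripper":0.45},
    {"tx":0.008,"ty":0,"tz":0,"wx":0,"wy":0,"wz":0,"gripper":0.45},
  ],
)

```text
time: 5.95
tcp_pos: [0.4247, -0.0099, 0.0242]
eef_rot: [-0.678, 0.079, -0.082, 0.726]
contact_force: [-0.1, 0.6, -0.0]
width: 0.0385
```

```bash
python3 - <<'E'
from plan import *
goto((-70,91,22),Rdown(-1,lean=-4))
p=wcam();save(p,'w4.png')
E
```

```text
t 5.95 tcp_s(mm) [-71.9 118.9  24.2] F [-0.1  0.6 -0. ] w 0.0385 q [-0.07  0.32 -0.74  0.5   0.07  1.73]
shift tool [0.0279 0.0022 0.0018]
rotvec tool [ 0.0015  0.     -0.0026] deg 0.17
```

View pics/w4.png

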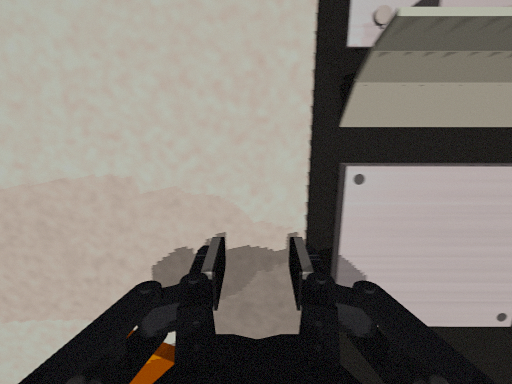

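Emit:
play_rows(
  series=[
    {"tx":0.007,"ty":0.002,"tz":0,"wx":0,"wy":0,"wz":0,"gripper":0.45},
    {"tx":0.007,"ty":0,"tz":0,"wx":0,"wy":0,"wz":0,"gripper":0.45},
    {"tx":0.007,"ty":0,"tz":0,"wx":0,"wy":0,"wz":0,"gripper":0.45},
    {"tx":0.005,"ty":0,"tz":0,"wx":0,"wy":0,"wz":0,"gripper":0.45},
    {"tx":0,"ty":0,"tz":0,"wx":0,"wy":0,"wz":0,"gripper":0.45},
  ],
)

```text
time: 6.5
tcp_pos: [0.4608, -0.0203, 0.0254]
eef_rot: [-0.678, 0.077, -0.088, 0.726]
contact_force: [-0.5, 0.1, -0.1]
width: 0.0385
```

```bash
python3 - <<'E'
from plan import *
goto((-70,91,22),Rdown(-1,lean=-4))
p=wcam();save(p,'w5.png')
E
```

```text
t 6.5 tcp_s(mm) [-73.9  81.4  25.4] F [-0.5  0.1 -0.1] w 0.0385 q [-0.09  0.36 -0.66  0.52  0.07  1.72]
shift tool [-0.0096  0.0035  0.0036]
rotvec tool [ 0.0009 -0.0051  0.0081] deg 0.55
```

View pics/w5.png

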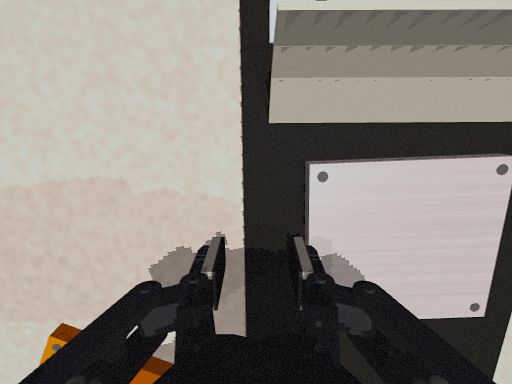

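```bash
python3 - <<'E'
from plan import *
p=wcam()
for q in [(307,163),(513,156),(486,318),(310,312)]: print(q,(tos(world(p,q,.016))*1000).round(1))
for q in [(269,122),(244,122)]: print(q,(tos(world(p,q,.004))*1000).round(1))
E
```

```text
(307, 163) [-19.8  54.9  16. ]
(513, 156) [-16.9 -53.9  16. ]
(486, 318) [-118.2  -61.7   16. ]
(310, 312) [-112.5   49.    16. ]
(269, 122) [ 1.2 74.5  4. ]
(244, 122) [ 1.3 88.3  4. ]
```

Emit:
play_rows(
  series=[
    {"tx":-0.015,"ty":0,"tz":0,"wx":0,"wy":0,"wz":0,"gripper":0.45},
    {"tx":0,"ty":-0.04,"tz":0,"wx":0,"wy":0,"wz":0,"gripper":0.45},
    {"tx":0.02,"ty":0,"tz":-0.04,"wx":0,"wy":0,"wz":0,"gripper":0.45},
    {"tx":0.035,"ty":0,"tz":-0.035,"wx":0,"wy":0,"wz":0,"gripper":0.45},
    {"tx":0.03,"ty":0,"tz":0,"wx":0,"wy":0,"wz":0,"gripper":0.45},
  ],
)

```text
time: 7.1
tcp_pos: [0.5044, -0.111, 0.0611]
eef_rot: [-0.678, 0.077, -0.083, 0.726]
contact_force: [0.6, 0.2, 0.5]
width: 0.0385
```

```bash
python3 - <<'E'
from plan import *
goto((-148,-4,22),Rdown(-1,lean=-4))
E
```

```text
t 7.1 tcp_s(mm) [-152.3   18.4   61.1] F [0.6 0.2 0.5] w 0.0385 q [-0.26  0.4  -0.47  0.7   0.07  1.54]
shift tool [0.0223 0.0393 0.0016]
rotvec tool [0.0016 0.0013 0.0009] deg 0.13
```

Emit:
play_rows(
  series=[
    {"tx":0.021,"ty":0.01,"tz":0,"wx":0,"wy":0,"wz":0,"gripper":0.45},
    {"tx":0,"ty":0.027,"tz":0,"wx":0,"wy":0,"wz":0,"gripper":0.45},
    {"tx":0,"ty":0,"tz":0,"wx":0,"wy":0,"wz":0,"gripper":0.45},
  ],
)

```text
time: 7.4
tcp_pos: [0.532, -0.1165, 0.0248]
eef_rot: [-0.678, 0.075, -0.087, 0.726]
contact_force: [-1.3, 0.4, -0.1]
width: 0.0382
```

```bash
python3 - <<'E'
from plan import *
goto((-120,-3,21.5),Rdown(-1,lean=-4))
E
```

```text
t 7.4 tcp_s(mm) [-151.4   -9.7   24.8] F [-1.3  0.4 -0.1] w 0.0382 q [-0.25  0.48 -0.45  0.63  0.07  1.55]
shift tool [-0.0068  0.0054  0.0311]
rotvec tool [ 0.0017 -0.0009  0.0093] deg 0.54
```

Emit:
play_rows(
  series=[
    {"tx":-0.006,"ty":0.0035,"tz":0.01,"wx":0,"wy":0,"wz":0.008,"gripper":0.45},
    {"tx":0,"ty":0.0007,"tz":0.01,"wx":0,"wy":0,"wz":0,"gripper":0.45},
    {"tx":0,"ty":0.0007,"tz":0.01,"wx":0,"wy":0,"wz":0,"gripper":0.45},
    {"tx":0,"ty":0.0007,"tz":0.01,"wx":0,"wy":0,"wz":0,"gripper":0.45},
  ],
)

```text
time: 7.8
tcp_pos: [0.5339, -0.0731, 0.0237]
eef_rot: [-0.678, 0.078, -0.084, 0.726]
contact_force: [1.2, 0.9, 0.6]
width: 0.0386
```

```bash
python3 - <<'E'
from plan import *
goto((-70,-3,21.5),Rdown(-1,lean=-4))
p=wcam();save(p,'w6.png')
E
```

```text
t 7.8 tcp_s(mm) [-108.7   -1.8   23.7] F [1.2 0.9 0.6] w 0.0386 q [-0.17  0.48 -0.46  0.63  0.07  1.63]
shift tool [0.0011 0.0048 0.0385]
rotvec tool [ 0.0025 -0.0017  0.0001] deg 0.18
```

View pics/w6.png

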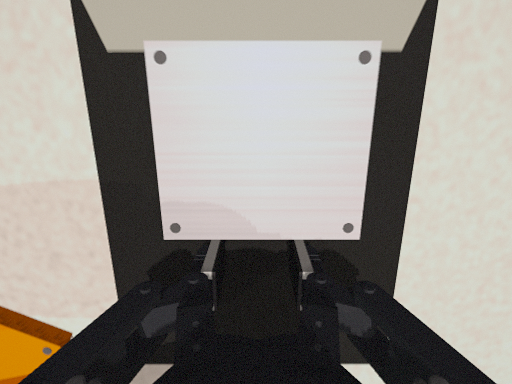

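Emit:
play_rows(
  series=[
    {"tx":0,"ty":0.002,"tz":0.008,"wx":0,"wy":0,"wz":0,"gripper":0.45},
    {"tx":0,"ty":0.001,"tz":0.008,"wx":0,"wy":0,"wz":0,"gripper":0.45},
    {"tx":0,"ty":0.0007,"tz":0.008,"wx":0,"wy":0,"wz":0,"gripper":0.45},
    {"tx":0,"ty":0.0007,"tz":0.008,"wx":0,"wy":0,"wz":0,"gripper":0.45},
  ],
)

```text
time: 8.25
tcp_pos: [0.5426, -0.0383, 0.0226]
eef_rot: [-0.679, 0.077, -0.084, 0.725]
contact_force: [0.3, -1.2, -1.5]
width: 0.0383
```

```bash
python3 - <<'E'
from plan import *
goto((-40,-2,21.5),Rdown(-1,lean=-4))
E
```

```text
t 8.25 tcp_s(mm) [-72.9  -2.4  22.6] F [ 0.3 -1.2 -1.5] w 0.0383 q [-0.11  0.48 -0.46  0.62  0.07  1.69]
shift tool [-0.0004  0.0033  0.0327]
rotvec tool [0.0035 0.0002 0.0025] deg 0.25
```

Emit:
play_rows(
  series=[
    {"tx":0,"ty":0.0015,"tz":0.007,"wx":0,"wy":0,"wz":0,"gripper":0.45},
    {"tx":0,"ty":0.001,"tz":0.007,"wx":0,"wy":0,"wz":0,"gripper":0.45},
    {"tx":0,"ty":0.0007,"tz":0.007,"wx":0,"wy":0,"wz":0,"gripper":0.45},
    {"tx":0,"ty":0.0007,"tz":0.007,"wx":0,"wy":0,"wz":0,"gripper":0.45},
  ],
)

```text
time: 8.65
tcp_pos: [0.5498, -0.0085, 0.0205]
eef_rot: [-0.679, 0.077, -0.084, 0.725]
contact_force: [-0.4, -0.8, -0.0]
width: 0.0385
```

```bash
python3 - <<'E'
from plan import *
goto((-22,-2,21.5),Rdown(-1,lean=-4))
p=cam('side');a=p['color'][130:260,190:330,::-1];cv2.imwrite('pics/s7.png',cv2.resize(a,None,fx=4,fy=4,interpolation=cv2.INTER_CUBIC))
p=wcam();save(p,'w7.png')
E
```

```text
t 8.65 tcp_s(mm) [-42.2  -2.6  20.5] F [-0.4 -0.8 -0. ] w 0.0385 q [-0.05  0.49 -0.45  0.62  0.06  1.75]
shift tool [-0.0006  0.0003  0.0202]
rotvec tool [0.0038 0.0001 0.0028] deg 0.27
```

View pics/w7.png

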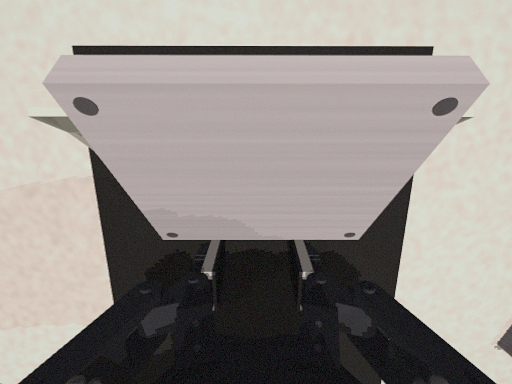

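View pics/s7.png

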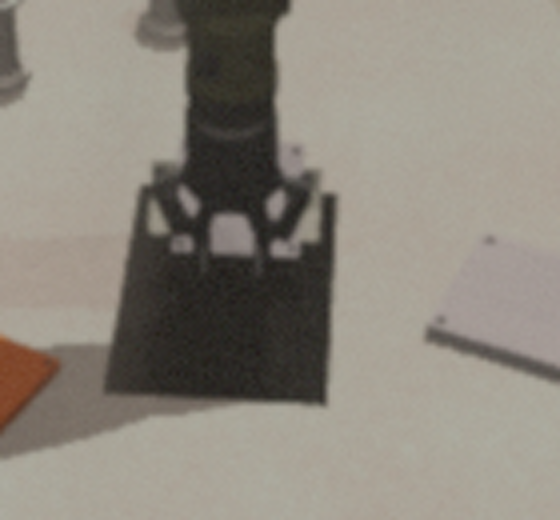

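Emit:
play_rows(
  series=[
    {"tx":0,"ty":0,"tz":0.005,"wx":0,"wy":0,"wz":0,"gripper":0.45},
    {"tx":0,"ty":0.0004,"tz":0.005,"wx":0,"wy":0,"wz":0,"gripper":0.45},
    {"tx":0,"ty":0.0004,"tz":0.004,"wx":0,"wy":0,"wz":0,"gripper":0.45},
    {"tx":0,"ty":0,"tz":0,"wx":0,"wy":0,"wz":0,"gripper":0.45},
  ],
)

```text
time: 9.15
tcp_pos: [0.5529, 0.0071, 0.0203]
eef_rot: [-0.679, 0.077, -0.083, 0.726]
contact_force: [-0.5, 0.4, 0.6]
width: 0.0384
```

```bash
cat > m.py <<'E'
from plan import *
goto((-22,-2,21.5),Rdown(-1,lean=-4))
import sys
p=wcam();save(p,sys.argv[1])
W=cloud(p);d=W-O;S=np.stack([d@u,d@v,d[...,2]],-1)*1000
g=p['color'].astype(int)
k=(S[...,0]>-30)&(S[...,0]<70)&(abs(S[...,1])<20)&(S[...,2]>14)&(S[...,2]<105)&(p['z_map']>0)
for a in range(0,380,12):
    if k[a,256]: print(a,S[a,256].round(1),g[a,256])
E
python3 m.py w8.png
```

```text
t 9.15 tcp_s(mm) [-26.4  -2.1  20.3] F [-0.5  0.4  0.6] w 0.0384 q [-0.02  0.49 -0.44  0.62  0.07  1.78]
shift tool [-0.0001 -0.001   0.0044]
rotvec tool [0.0028 0.0013 0.0016] deg 0.2
96 [54.7 -1.6 83.9] [204 192 192]
108 [51.9 -1.6 86.4] [202 192 190]
120 [49.2 -1.7 89. ] [201 191 190]
132 [46.6 -1.7 90.1] [201 188 187]
144 [43.8 -1.7 87.3] [163 152 152]
156 [40.6 -1.6 84.7] [161 149 151]
168 [36.5 -1.6 77.8] [157 148 146]
180 [32.1 -1.6 73.1] [160 148 149]
192 [26.2 -1.6 64.9] [161 150 148]
204 [19.2 -1.6 56. ] [158 148 147]
216 [10.2 -1.6 44.1] [160 150 149]
228 [-1.6 -1.6 28.6] [160 152 150]
348 [-18.7  -1.6  83.9] [18  9 14]
360 [-19.9  -1.6  87.1] [23 24 25]
372 [-20.6  -1.7  90.5] [16 15 15]
```

View pics/w8.png

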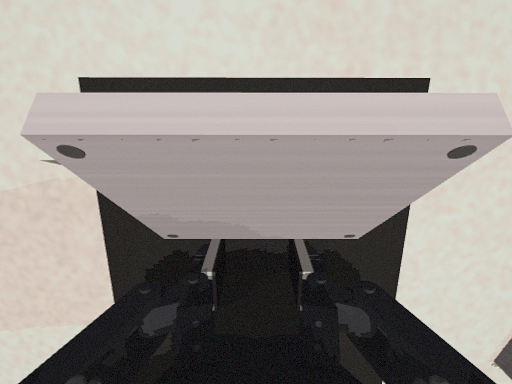

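Emit:
play_rows(
  series=[
    {"tx":0,"ty":-0.0004,"tz":0.003,"wx":0,"wy":0,"wz":0,"gripper":0.45},
    {"tx":0,"ty":0,"tz":0,"wx":0,"wy":0,"wz":0,"gripper":0.45},
  ],
)

```text
time: 9.4
tcp_pos: [0.5536, 0.0099, 0.0209]
eef_rot: [-0.679, 0.077, -0.084, 0.726]
contact_force: [-0.0, -0.0, 0.7]
width: 0.0384
```

```bash
python3 m.py w9.png
```

```text
t 9.4 tcp_s(mm) [-23.5  -2.1  20.9] F [-0.  -0.   0.7] w 0.0384 q [-0.02  0.49 -0.44  0.62  0.07  1.78]
shift tool [-0.0001 -0.0005  0.0015]
rotvec tool [0.0027 0.0008 0.0016] deg 0.19
108 [54.8 -1.7 87.1] [204 192 190]
120 [52.1 -1.7 87.2] [204 193 193]
132 [49.5 -1.7 90.8] [204 192 193]
144 [47.  -1.7 92.8] [202 191 190]
156 [44.1 -1.7 90.3] [159 148 146]
168 [40.4 -1.7 85. ] [157 145 144]
180 [36.  -1.7 78.5] [156 145 145]
204 [23.5 -1.7 61.2] [153 141 142]
216 [14.3 -1.6 48.1] [155 146 145]
228 [ 1.6 -1.6 30. ] [154 142 141]
348 [-16.9  -1.7  83.6] [11  0  4]
360 [-17.   -1.7  87.9] [32 30 29]
372 [-17.3  -1.7  91.6] [30 21 31]
```

Emit:
play_rows(
  series=[
    {"tx":0,"ty":0,"tz":-0.004,"wx":0,"wy":0,"wz":0,"gripper":0.45},
    {"tx":0,"ty":0,"tz":-0.006,"wx":0,"wy":0,"wz":0,"gripper":0.45},
    {"tx":0,"ty":0,"tz":-0.02,"wx":0,"wy":0,"wz":0,"gripper":0.45},
    {"tx":0,"ty":0,"tz":-0.03,"wx":0,"wy":0,"wz":0,"gripper":0.45},
    {"tx":0,"ty":0,"tz":-0.03,"wx":0,"wy":0,"wz":0,"gripper":0.45},
  ],
)

```text
time: 9.95
tcp_pos: [0.542, -0.0687, 0.0202]
eef_rot: [-0.668, 0.068, -0.086, 0.736]
contact_force: [1.6, 13.0, 15.7]
width: 0.0385
```

```bash
python3 m.py w10.png
```

```text
t 9.95 tcp_s(mm) [-102.6   -8.7   20.2] F [ 1.6 13.  15.7] w 0.0385 q [-0.18  0.48 -0.46  0.61  0.1   1.61]
shift tool [-0.0059  0.0064  0.0804]
rotvec tool [-0.0277  0.0108  0.0138] deg 1.88
0 [13.  -6.9 46.7] [154 146 144]
12 [10.5 -6.9 43.6] [154 146 145]
24 [ 8.3 -7.  38.7] [153 143 143]
36 [ 5.4 -7.1 34.7] [155 145 143]
60 [-1.4 -7.2 25.9] [155 145 144]
72 [-5.3 -7.3 21.1] [156 145 145]
84 [-9.4 -7.4 14.7] [157 148 147]
```

View pics/w10.png

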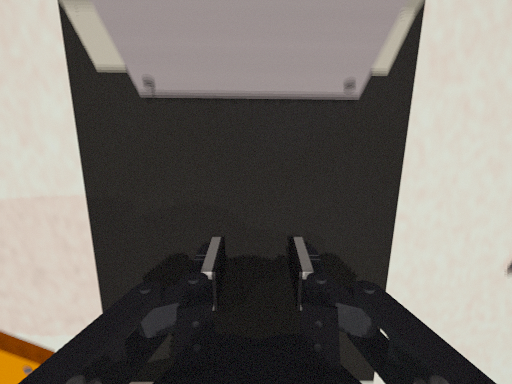

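Emit:
play_rows(
  series=[
    {"tx":0,"ty":-0.03,"tz":0,"wx":-0.05,"wy":0,"wz":0.0,"gripper":0.45},
    {"tx":0,"ty":-0.045,"tz":0,"wx":-0.05,"wy":0,"wz":0,"gripper":0.45},
    {"tx":0,"ty":-0.045,"tz":0,"wx":0,"wy":0,"wz":0,"gripper":0.45},
    {"tx":0,"ty":-0.045,"tz":0,"wx":0,"wy":0,"wz":0,"gripper":0.45},
    {"tx":0,"ty":0,"tz":0,"wx":0,"wy":0,"wz":0,"gripper":0.45},
  ],
)

```text
time: 10.5
tcp_pos: [0.5365, -0.0806, 0.1912]
eef_rot: [0.706, -0.076, 0.086, -0.699]
contact_force: [1.6, 0.6, 0.3]
width: 0.0386
```

```bash
python3 - <<'E'
from plan import *
goto((95,-3,185),Rdown(-1,lean=0))
E
```

```text
t 10.5 tcp_s(mm) [-115.4   -6.   191.2] F [1.6 0.6 0.3] w 0.0386 q [-0.14  0.31 -0.22  1.03 -0.01  1.66]
shift tool [-0.0032  0.0042  0.2105]
rotvec tool [ 0.0093 -0.0006  0.0144] deg 0.98
```

Emit:
play_rows(
  series=[
    {"tx":-0.001,"ty":0,"tz":0.042,"wx":0.009,"wy":0,"wz":0.014,"gripper":0.45},
    {"tx":-0.001,"ty":0,"tz":0.045,"wx":0,"wy":0,"wz":0,"gripper":0.45},
    {"tx":0,"ty":0,"tz":0.045,"wx":0,"wy":0,"wz":0,"gripper":0.45},
    {"tx":0,"ty":0,"tz":0.045,"wx":0,"wy":0,"wz":0,"gripper":0.45},
    {"tx":0,"ty":0,"tz":0.025,"wx":0,"wy":0,"wz":0,"gripper":0.45},
  ],
)

```text
time: 11.0
tcp_pos: [0.5833, 0.1158, 0.1917]
eef_rot: [0.702, -0.083, 0.087, -0.702]
contact_force: [-0.5, -0.4, 0.8]
width: 0.0386
```

```bash
python3 - <<'E'
from plan import *
goto((88,-3,87),Rdown(-1,lean=0))
p=cam('top');a=p['color'][150:250,180:310,::-1];cv2.imwrite('pics/t11.png',cv2.resize(a,None,fx=5,fy=5,interpolation=cv2.INTER_CUBIC))
p=cam('side');a=p['color'][130:260,190:330,::-1];cv2.imwrite('pics/s11.png',cv2.resize(a,None,fx=4,fy=4,interpolation=cv2.INTER_CUBIC))
E
```

```text
t 11.0 tcp_s(mm) [ 86.4  -7.1 191.7] F [-0.5 -0.4  0.8] w 0.0386 q [ 0.2   0.4  -0.08  1.09 -0.    2.01]
shift tool [-0.0047  0.1046  0.0016]
rotvec tool [ 0.0003 -0.0131  0.0053] deg 0.81
```

View pics/s11.png

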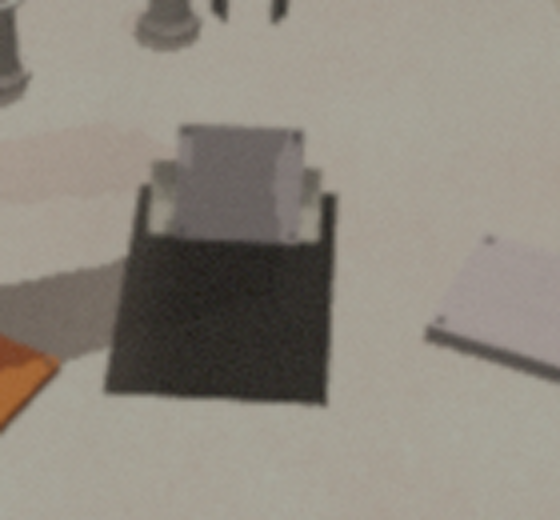

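View pics/t11.png

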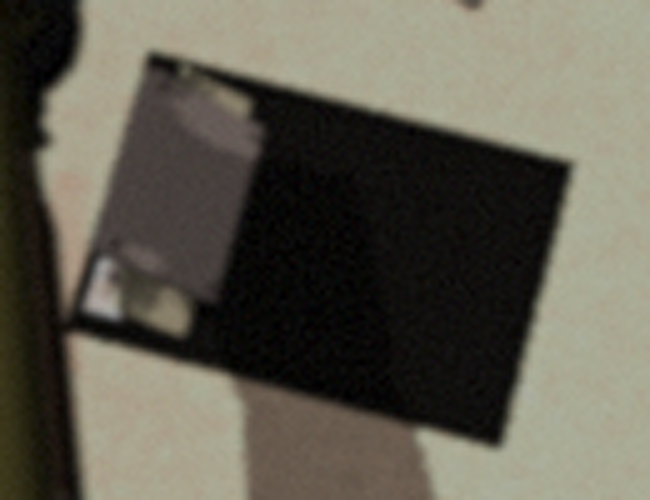

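Emit:
play_rows(
  series=[
    {"tx":-0.002,"ty":0.04,"tz":0.004,"wx":0,"wy":-0.013,"wz":0.005,"gripper":0.45},
    {"tx":-0.001,"ty":0.04,"tz":0,"wx":0,"wy":0,"wz":0,"gripper":0.45},
    {"tx":0,"ty":0.018,"tz":0,"wx":0,"wy":0,"wz":0,"gripper":0.45},
    {"tx":0,"ty":0,"tz":0,"wx":0,"wy":0,"wz":0,"gripper":0.45},
  ],
)

```text
time: 11.5
tcp_pos: [0.5818, 0.1179, 0.0898]
eef_rot: [0.703, -0.079, 0.08, -0.702]
contact_force: [-0.4, 0.1, 0.2]
width: 0.0386
```

```bash
python3 - <<'E'
from plan import *
goto((70,-3,87),Rdown(-1,lean=0))
p=cam('side');a=p['color'][130:260,190:330,::-1];cv2.imwrite('pics/s12.png',cv2.resize(a,None,fx=4,fy=4,interpolation=cv2.INTER_CUBIC))
E
```

```text
t 11.5 tcp_s(mm) [88.2 -5.1 89.8] F [-0.4  0.1  0.2] w 0.0386 q [ 0.2   0.48 -0.23  0.86 -0.    2.  ]
shift tool [-0.0021  0.0028 -0.0182]
rotvec tool [0.0013 0.002  0.0015] deg 0.16
```

View pics/s12.png

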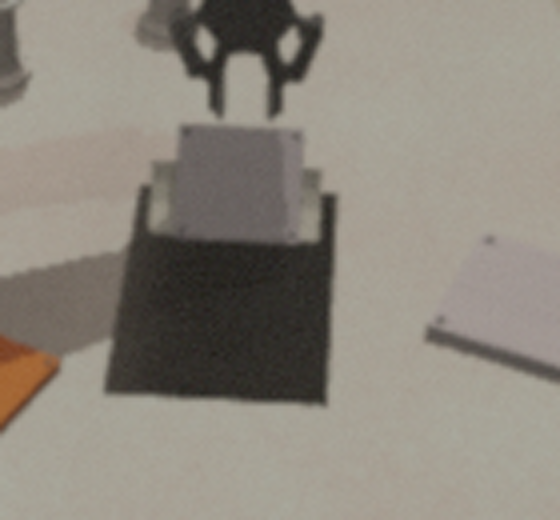

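Emit:
play_rows(
  series=[
    {"tx":-0.001,"ty":0.003,"tz":-0.012,"wx":0,"wy":0,"wz":0,"gripper":0.45},
    {"tx":0,"ty":0,"tz":-0.008,"wx":0,"wy":0,"wz":0,"gripper":0.45},
    {"tx":0,"ty":0,"tz":-0.007,"wx":0,"wy":0,"wz":0,"gripper":0.45},
    {"tx":0,"ty":0,"tz":-0.007,"wx":0,"wy":0,"wz":0,"gripper":0.45},
    {"tx":0,"ty":0,"tz":-0.007,"wx":0,"wy":0,"wz":0,"gripper":0.45},
  ],
)

```text
time: 12.05
tcp_pos: [0.5745, 0.0738, 0.0927]
eef_rot: [-0.702, 0.077, -0.084, 0.703]
contact_force: [-0.3, 0.4, 0.2]
width: 0.0384
```

```bash
python3 - <<'E'
from plan import *
goto((20,-3,87),Rdown(-1,lean=0))
p=cam('side');a=p['color'][130:260,190:330,::-1];cv2.imwrite('pics/s13.png',cv2.resize(a,None,fx=4,fy=4,interpolation=cv2.INTER_CUBIC))
W=cloud(p);d=W-O;S=np.stack([d@u,d@v,d[...,2]],-1)*1000
for a in range(150,200,3): print(a,S[a,235].round(0),S[a,255].round(0))
E
```

```text
t 12.05 tcp_s(mm) [43.5 -8.  92.7] F [-0.3  0.4  0.2] w 0.0384 q [ 0.13  0.45 -0.28  0.83 -0.    1.93]
shift tool [-0.0051  0.0056 -0.0236]
rotvec tool [-0.0019 -0.0002  0.0104] deg 0.6
150 [ 36.  47. 142.] [ 32. -21. 149.]
153 [ 32.  47. 133.] [223. -11.   2.]
156 [208.  65.  -6.] [209. -12.  -2.]
159 [182.  63.  -2.] [187. -14.  -1.]
162 [29. 47. 97.] [-1304.   -89.  1081.]
165 [20. 46. 91.] [ 20. -23.  95.]
168 [17. 46. 80.] [ 23. -23.  80.]
171 [15. 46. 69.] [ 12. -23.  76.]
174 [ 3. 45. 65.] [  7. -24.  66.]
177 [ 3. 45. 52.] [  8. -24.  52.]
180 [-2. 45. 42.] [ -1. -25.  46.]
183 [-7. 44. 33.] [ -5. -25.  36.]
186 [-11.  44.  23.] [ -9. -25.  26.]
189 [-14.  44.  12.] [-12. -26.  15.]
192 [-20.  44.   3.] [-19. -26.   8.]
195 [-37.  42.   4.] [-28. -27.   1.]
198 [-53.  40.   4.] [-44. -28.   1.]
```

View pics/s13.png

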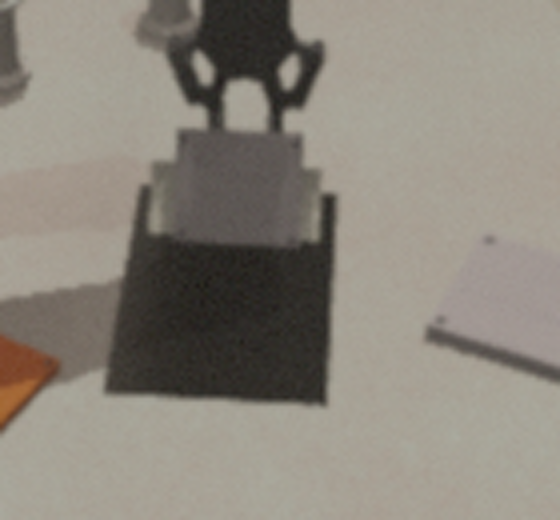

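Emit:
play_rows(
  series=[
    {"tx":-0.001,"ty":0.003,"tz":-0.007,"wx":0,"wy":0,"wz":0.005,"gripper":0.45},
    {"tx":0,"ty":0,"tz":-0.007,"wx":0,"wy":0,"wz":0,"gripper":0.45},
    {"tx":0,"ty":0,"tz":-0.007,"wx":0,"wy":0,"wz":0,"gripper":0.45},
    {"tx":0,"ty":0,"tz":0,"wx":0,"wy":0,"wz":0,"gripper":0.45},
  ],
)

```text
time: 12.5
tcp_pos: [0.5679, 0.0502, 0.0898]
eef_rot: [0.702, -0.079, 0.083, -0.702]
contact_force: [0.4, 0.3, 0.1]
width: 0.0384
```

```bash
python3 - <<'E'
from plan import *
goto((0,-3,87),Rdown(-1,lean=0))
p=cam('side');a=p['color'][130:260,190:330,::-1];cv2.imwrite('pics/s14.png',cv2.resize(a,None,fx=4,fy=4,interpolation=cv2.INTER_CUBIC))
W=cloud(p);d=W-O;S=np.stack([d@u,d@v,d[...,2]],-1)*1000
for a in range(159,198,3): print(a,S[a,235].round(0),S[a,255].round(0))
E
```

```text
t 12.5 tcp_s(mm) [19.1 -7.  89.8] F [0.4 0.3 0.1] w 0.0384 q [ 0.09  0.44 -0.3   0.82 -0.    1.89]
shift tool [-0.0039  0.0028 -0.0191]
rotvec tool [-0.0005 -0.0016  0.0053] deg 0.32
159 [ 14.  45. 121.] [187. -14.  -1.]
162 [164.  61.  -2.] [167. -15.  -0.]
165 [152.  60.  -8.] [143. -16.   3.]
168 [-13.  43. 103.] [124. -18.   4.]
171 [-17.  43.  94.] [-16. -25.  97.]
174 [-16.  43.  80.] [-24. -25.  90.]
177 [-19.  43.  70.] [-16. -25.  71.]
180 [-19.  43.  56.] [-20. -26.  61.]
183 [-15.  44.  40.] [-20. -26.  48.]
186 [-17.  44.  28.] [-16. -26.  32.]
189 [-15.  44.  13.] [-23. -26.  24.]
192 [-18.  44.   2.] [-17. -26.   6.]
195 [-34.  42.   2.] [-24. -27.  -2.]
```

View pics/s14.png

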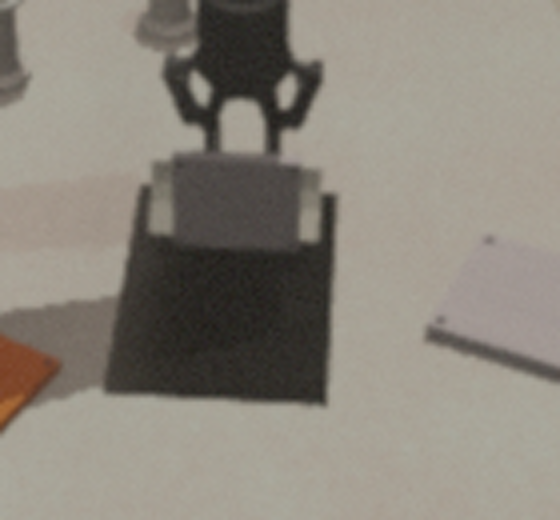

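Emit:
play_rows(
  series=[
    {"tx":0,"ty":0,"tz":-0.006,"wx":0,"wy":0,"wz":0.003,"gripper":0.45},
    {"tx":0,"ty":0,"tz":-0.006,"wx":0,"wy":0,"wz":0,"gripper":0.45},
    {"tx":0,"ty":0,"tz":-0.006,"wx":0,"wy":0,"wz":0,"gripper":0.45},
    {"tx":0,"ty":0,"tz":-0.005,"wx":0,"wy":0,"wz":0,"gripper":0.45},
    {"tx":0,"ty":0,"tz":0,"wx":0,"wy":0,"wz":0,"gripper":0.45},
  ],
)

```text
time: 13.05
tcp_pos: [0.5626, 0.0267, 0.0896]
eef_rot: [-0.702, 0.08, -0.082, 0.703]
contact_force: [-0.3, -0.5, -0.2]
width: 0.0385
```

```bash
python3 - <<'E'
from plan import *
goto((-10,-3,87),Rdown(-1,lean=0))
p=cam('side');a=p['color'][130:260,190:330,::-1];cv2.imwrite('pics/s15.png',cv2.resize(a,None,fx=4,fy=4,interpolation=cv2.INTER_CUBIC))
E
```

```text
t 13.05 tcp_s(mm) [-5.  -7.1 89.6] F [-0.3 -0.5 -0.2] w 0.0385 q [ 0.05  0.43 -0.32  0.82  0.    1.85]
shift tool [-0.0041  0.0026 -0.005 ]
rotvec tool [-0.0008 -0.0004  0.0021] deg 0.13
```

View pics/s15.png

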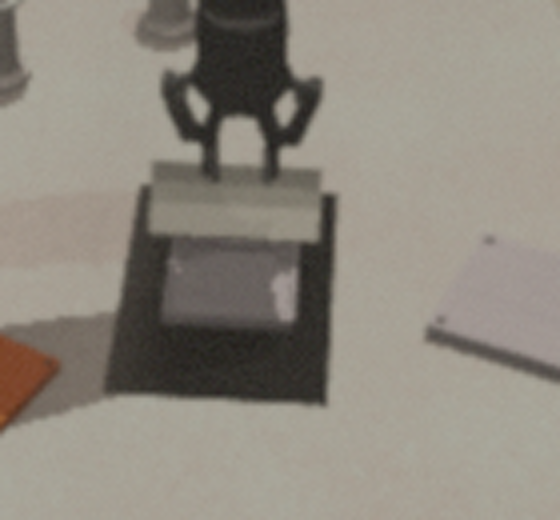

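It tipped over. Now I retract upward and back, then check that it lies flat.

Emit:
play_rows(
  series=[
    {"tx":0,"ty":-0.04,"tz":0,"wx":0,"wy":0,"wz":0,"gripper":0.45},
    {"tx":0,"ty":-0.045,"tz":0,"wx":0,"wy":0,"wz":0,"gripper":0.45},
    {"tx":0,"ty":-0.045,"tz":-0.02,"wx":0,"wy":0,"wz":0,"gripper":0.45},
    {"tx":0,"ty":-0.02,"tz":-0.045,"wx":0,"wy":0,"wz":0,"gripper":0.45},
    {"tx":0,"ty":0,"tz":-0.045,"wx":0,"wy":0,"wz":0,"gripper":0.45},
  ],
)

```text
time: 13.6
tcp_pos: [0.538, -0.0783, 0.2438]
eef_rot: [-0.703, 0.077, -0.077, 0.703]
contact_force: [0.3, -1.0, -0.3]
width: 0.0383
```

Emit:
play_rows(
  series=[
    {"tx":0,"ty":0,"tz":-0.03,"wx":0,"wy":0,"wz":0,"gripper":0.45},
    {"tx":0,"ty":0,"tz":0,"wx":0,"wy":0,"wz":0,"gripper":0.45},
  ],
)

```text
time: 13.8
tcp_pos: [0.5313, -0.1125, 0.2461]
eef_rot: [0.703, -0.077, 0.08, -0.702]
contact_force: [0.0, 0.8, -1.2]
width: 0.0385
```

```bash
python3 - <<'E'
from plan import *
info()
p=wcam();save(p,'w16.png')
W=cloud(p);d=W-O;S=np.stack([d@u,d@v,d[...,2]],-1)*1000
k=(S[...,0]<-8)&(S[...,0]>-130)&(abs(S[...,1])<70)&(S[...,2]>-2)&(S[...,2]<40)&(p['z_map']>0)&(p['color'].mean(-1)>60)
Q=S[k];r=cv2.minAreaRect(Q[:,:2].astype(np.float32));print(r,np.percentile(Q[:,2],[2,25,50,75,98]).round(1))
c=r[0]
for dx,dy in[(0,0),(35,0),(-35,0),(0,40),(0,-40),(47,0),(-47,0),(0,52),(0,-52)]:
    j=np.hypot(S[...,0]-c[0]-dx,S[...,1]-c[1]-dy)<2.0; print(dx,dy,np.median(S[...,2][j]).round(1))
E
```

```text
t 13.8 tcp_s(mm) [-147.7   -8.1  246.1] F [ 0.   0.8 -1.2] w 0.0385 q [-0.21  0.29 -0.1   1.17 -0.    1.59]
((-66.49464416503906, -4.122779846191406), (115.91661071777344, 105.33977508544922), 89.91845703125) [ 4.2  6.8  7.5  8.8 17.1]
0 0 7.9
35 0 7.0
-35 0 7.0
0 40 7.3
0 -40 7.1
47 0 15.9
-47 0 15.6
0 52 16.2
0 -52 16.6
```

View pics/w16.png

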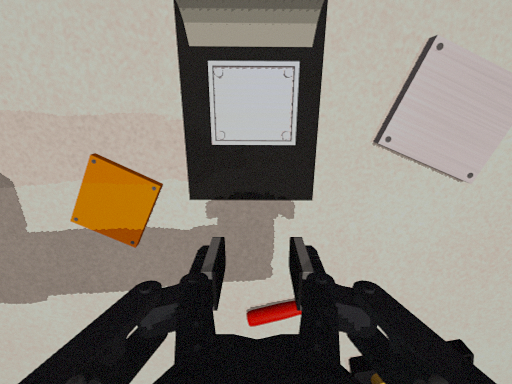

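The cover at (253,103) lies flat on the mat with its hollow up: the floor is at about z = 7 mm and the rim at about 16 mm on all sides. The other things in this view look unmoved, so I hand in.

```bash
python3 - <<'E'
from plan import *
p=cam('top')
a=cv2.imread('pics/top0.png')[:,:,::-1]
for q in ['tube_tall','tube_short','driver','collar']:
    print(q,[(r['location'],r['score']) for r in env.mark_of(p,q)][:2])
print(env.sign_off())
E
```

```text
tube_tall [([125.6, 250.8], 0.76), ([381.0, 257.5], 0.58)]
tube_short []
driver [([351.9, 200.2], 0.7)]
collar [([383.3, 255.8], 0.66)]
the job is handed in; nothing more can be done
None
```

The small silver cover now lies turned over on the mat, hollow side up, and the job is handed in at about 14 s of the 58 s.

- **Pushing:** I pushed the cover square with two fingertips. It had ended up about 18 mm off-centre, so I nudged it sideways to the middle, then pushed it up the stop. It leaned there by itself at about 57 degrees.
- **Tipping:** I reached behind the stop and pushed the raised edge back until the cover fell over.
- **Last checks:** Depth shows the hollow's floor at about z = 7 mm and the rim at about 16 mm on all four sides. That means flat on the mat, hollow up, about 66 mm before the foot line, and the gripper is well clear of it.
- **Other objects:** The tall tube, screwdriver and collar were found within about 3 pixels of where they started. The network did not find the short tube in the final top picture, so I have no final check on it, but the arm never came near it.
- **Brush with the mat:** While backing away from the leaning cover, the fingertips probably rubbed the mat, with about 20 N at the wrist. The cover stayed leaning.

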